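# Prime a lancing pen on the bench stop

### The job

Take the square lancing pen (the one with a push button on its end, not the round marker) out of its rack by the end that sticks out, lay it down on the rubber mat, let go, and take it again by its rear half. Holding it off the table, push its end button straight against the steel stop plate between the guard cheeks, without ramming it, until the button is fully home and stays in, then lay the pen inside the steel tray and let go. Set it down each time rather than dropping it, and leave the marker and the other things on the bench where they are.

Things in the scene. Friction and masses are not known exactly. Their poses are not given: they have to be found in the camera images.
- pen: Lancing pen: grey square-section body 124 mm long (x), 24 wide, 24 tall, 65 g, balanced mid-body. Origin: centre of the body's underside; z up, x towards the button end. White nose cone (16 mm long) on the rear, round 14 mm button on the front, both on the body's axis. Starts in either rack slot, button forwards; only the front 36 to 40 mm of the body stick out and can be gripped, across the width.
- pen_button (a joint): Travel of the pen's button: 0 = out (16 mm proud), 0.010 = fully home (6 mm proud). It has no spring: it is held by friction, needs about 8 N to move, and stays where it is left. At 0.010 it meets a hard end stop.
- pen_tip (a point): Centre of the button's outer face, 12 mm above the pen's underside; moves with the button: pen x = +78 mm when out, +68 mm when home.
- pen_tail (a point): Rear end of the nose cone: pen x = -78 mm, 12 mm above the underside.
- rack: White fixed rack, x from -66 to +44 mm of its origin (on the table), 120 mm wide (y). Two slots along x at y = -40 and +40 mm: floor 20 mm above the table, 28 mm wide, 6 mm walls with tops at 66 mm; open above and at the +x end, closed at the back. Lift the pen straight up 60 mm to clear the walls. Yaw varies; rack and stop may stand on either side, left or right.
- marker: Round grey capped marker, 22 mm diameter, 130 mm long, lying in the rack's other slot and sticking out of it about as far as the pen; it has no button. Leave it there.
- stop: Fixed priming stop, origin on the table: base 105 x 90 x 6 mm. Two guard cheeks along x from -50 to +41 mm, 38 mm apart about y = 0, 8 mm thick, 66 mm tall: no fingers fit between. Between them an upright steel plate, 36 mm wide, top 61 mm, facing -x; open above and at -x. Push the pen in along +x, its axis 25 to 45 mm above the table, so that the button meets the plate. Yaw varies.
- stop_face (a point): Rearmost place of the stop plate's face: x = +25 mm of the stop, 34 mm above the table. The plate is clamped anywhere from here to 30 mm nearer the mouth (-x); this point does not show how far, so feel or look for the plate. It does not yield to the push.
- mat: Black rubber mat, fixed, 150 mm (x) by 180 mm (y), 6 mm thick; origin at the centre of its underside. The pen is laid flat on it, either way round, its middle within 50 mm of the mat's centre.
- tray: Steel tray, fixed, outside 130 mm (x) by 220 mm (y), 14 mm tall, walls 4 mm, floor about 4 mm thick; origin at the centre of its underside. The pen fits only along its y, either way round.
- jar: Small clear specimen jar, 42 mm diameter, 55 mm tall, beyond the tray; a bystander, leave it alone. Origin: centre of its underside.
- reagent: Amber bottle, 48 mm diameter, 110 mm tall, beyond the tray; a bystander, leave it alone. Origin: centre of its underside.
- slides: White slide box, 80 x 32 mm (long side along x), 30 mm tall, beyond the tray; a bystander, leave it alone. Origin: centre of its underside.
- timer: Flat timer, 50 x 65 mm, 18 mm tall, far left; a bystander, leave it alone. Origin: centre of its underside.
- beaker: Glass beaker, 60 mm across the rim, 65 mm tall, open, far right; a bystander, leave it alone. Origin: centre of its underside.
- weight: Brass weight, 40 mm diameter, 30 mm tall, beyond the tray; a bystander, leave it alone. Origin: centre of its underside.
Mind the look-alikes: they are no part of the job. Leave any blue look-alike of the stop alone.

How it is judged:
By the outcome, as a careful person would: the job done as asked, in the order asked, and still so for the second after the job is handed in, with the robot touching nothing.
It also fails if it takes over 72 s, if anything falls off the work surface, if the arm or the gripper's body presses on something with over 40 N, if the wrist force passes 120 N, or if a joint passes its speed limit or range.

### The arm

A 6-joint arm with a two-finger parallel gripper is mounted at the origin on the work surface. World frame = base frame: x ahead of the robot, y to its left, z up, the work surface at z = 0. Lengths are in m, angles in rad, forces in N, time in s.
With the tool pointing down it reaches from about 0.3 to 0.85 m from the base axis. Payload 5.4 kg.
Tool frame: the origin (TCP) lies midway between the tips of the shut fingers; the grasp point (between the pads) lies 19 mm behind it (robot.grip_depth is the z of the grasp point in the tool frame, in m); z points along the fingers, y is the line along which they close (so a half turn about z gives the same grasp; the last joint's range is limited). The gripper opens to 85 mm and grips with 20 to 120 N. Pads are 22 mm wide; open, the fingers measure 114 mm over their backs; the gripper's body (76 mm by 85 mm) begins 54 mm behind the grasp point. The pads swing forward as they close: fully open they stand 13 mm farther back than shut.
Start: joints at [1.028, 0.158, 1.597, -0, 1.386, -0.21], TCP at [0.188, 0.543, 0.231] pointing down, gripper open.
Joint ranges: [-2.91, 2.91], [-0.94, 2.29], [0.18, 2.7], [-1.29, 4.43], [0.17, 2.64], [-3, 3]. Speed limits (rad/s): [2.57, 2.57, 3.14, 3.14, 3.14, 3.14].

### API

Orientations are given as [roll, pitch, yaw] about the fixed x, y, z axes, in that order (R = Rz(yaw) Ry(pitch) Rx(roll)).
In Python, from plant import robot, vision, spotter gives the robot as it stands.
- The arm moves only by the tool carry_out, never from a script. Its argument "increments" is a list of rows, each a list of 3 entries, a list of its own where there are three numbers: the shift along the tool's x, y, z each as a share of 0.2 m, from -1 to 1, then the turn, a rotation vector about the tool's x, y, z each as a share of pi/2 rad, from -1 to 1, then the gripper's target within -1 to 1 (shut at 1, half-way at 0, fully open at -1). A call has exactly 5 rows; each row is the pose to reach, as a shift and turn from the pose commanded when the call began, along the tool's axes at that moment; what a row does not reach only later rows make up. A row lasts 1/8 s, in which the tool goes at most 62.5 mm and 10.7 degrees, less where a joint would pass 70% of its speed; a pose out of reach is approached as far as the arm can. A call with a number of a shift or a turn outside -1 to 1 is refused whole. A call with a gripper value outside its range is refused whole. The fingers move at their own pace and stop on an object; "force" is the grip in N (left out, the last holds). Time passes only in rows, so rows that repeat a pose let the fingers close, or fill a call up. It gives the time, the measured TCP pose, the force, the opening and the grip force at its end, in the units of the state.
- robot.observe(): the state, without advancing time (a new reading comes with each control period).
- vision.capture(name): name is "scene" or "top"; returns a dict with "image" (480x640x3 uint8, blue, green, red), "mtx" (3x3 intrinsics, pixels), "origin" and "attitude" of the camera in the world. Camera axes: x right, y up, looking along -z (the intrinsics and any distortion apply to the point x, -y, -z); pixel columns grow to the right and rows downward; lengths in m; the calibration is good to about 2 mm. A picture is of the moment at which its call begins. There is no depth.
- robot.close_job(): hands the job in; it is judged then, once.
Trained networks look in a picture, given as the dict that the camera call returned (one of the last four; its "shot" number tells which), for a name from the list of things; names that differ only in an ending like _2 or _b are one class to them, and where a whole thing is asked for, a point or a joint stands for the part that bears it (a point fixed in the world has none). Each returns a list of dicts, best first, with "p" (0 to 1); they miss things now and then, are a little off and sometimes report something else, mostly with a low value. They report only what shows in the picture. A call takes as long as a camera call. They do not tell look-alikes from the thing itself.
- spotter.search_frame(thing, picture): "position" ([x, y, z] in m, in world coordinates, good to about 4 mm: the middle of the surface that is visible of it).
- spotter.masks_of(thing, picture): "region" (480x640 bool, what is visible of it).
- spotter.spot_point(thing, picture): "position" ([x, y, z] in m, in world coordinates, good to about 4 mm: a listed point, or the origin of a listed thing).
The state is a dict: "time": time; "joints": joint angles; "joint_vel": joint speeds; "tau": joint torques, N m; "tcp_pos": TCP position; "eef_rot": TCP orientation; "wrist_force": force on the tool from outside, world axes, zero at the start; "moment": the same for the moment, N m; "finger_gap": finger opening in m; "grip_force": force on a finger pad.
Only numpy, scipy, OpenCV 4.12 (cv2) and the standard library are available. Lean on these libraries where they do the work, as an engineer would, in place of code of your own. Each camera call takes 0.05 s, during which the arm holds its last target. There are 200 camera calls.

## Working session

There is one attempt and no reset: what is moved stays moved. The work goes in short steps, Python scripts to look and compute and a tool call to move; the robot and the scene stay as the last step left them, time stands still between calls to the robot, and variables do not carry over. Pictures are saved under pics/ and viewed, at most 12 in all, crops included, and the job is handed in when it is done.

Besides the shell and the picture viewer there is one more tool, called after "Call:" by a JSON object that holds its "api" and its "payload". carry_out: Moves the arm, as the interface text tells. Shift numbers are shares of 0.2 m and turn numbers shares of pi/2 rad, none past 1 either way. Its arguments: {"type":"object","properties":{"increments":{"type":"array"},"force":{"type":"number"}},"required":["increments"]}

```bash
ls; mkdir -p pics; cat > h.py <<'E'
import numpy as np, cv2
from scipy.spatial.transform import Rotation as R
from plant import robot, vision, spotter
def shoot(n, f=None):
    c=vision.capture(n)
    if f: cv2.imwrite('pics/'+f,c['image'])
    return c
def att(c):
    a=np.array(c['attitude'],float)
    return a if a.shape==(3,3) else R.from_euler('xyz',a).as_matrix()
def proj(c,P):
    q=(np.atleast_2d(P)-np.array(c['origin']))@att(c); q=q*[1,-1,-1]
    u=q@np.array(c['mtx']).T; return u[:,:2]/u[:,2:]
def back(c,uv,z):
    uv=np.atleast_2d(np.array(uv,float)); r=np.c_[uv,np.ones(len(uv))]@np.linalg.inv(np.array(c['mtx'])).T
    r=(r*[1,-1,-1])@att(c).T; o=np.array(c['origin']); return o+r*((z-o[2])/r[:,2])[:,None]
E
cat > a.py <<'E'
from h import *
np.set_printoptions(precision=4,suppress=True)
print(robot.observe(), robot.grip_depth)
for n in ('top','scene'):
    c=shoot(n,n+'0.png'); print(n,{k:v for k,v in c.items() if k!='image'})
    for t in ('pen','rack','marker','stop','mat','tray','pen_tip','pen_tail','stop_face'):
        try: print(t,[(round(d['p'],2),np.round(d['position'],4).tolist()) for d in spotter.spot_point(t,c)[:3]])
        except Exception as e: print(t,e)
E
python3 a.py
```

```text
pics
{'time': 0.0, 'joints': array([ 1.0279,  0.159 ,  1.5982, -0.    ,  1.3862, -0.2101]), 'joint_vel': array([-0.    ,  0.0007,  0.0012,  0.001 ,  0.0002, -0.001 ]), 'tau': array([  0.0014, -39.6019, -33.1417,  -0.0005,   0.0089,  -0.    ]), 'tcp_pos': array([0.1876, 0.5429, 0.2303]), 'eef_rot': array([-3.1398, -0.0004,  2.8088]), 'wrist_force': array([-0.1834, -0.5415, -0.2072]), 'moment': array([-0.0313,  0.0703, -0.0097]), 'grip_force': 0.0, 'finger_gap': 0.08552395581113328} -0.0187
top {'mtx': array([[587.9717,   0.    , 317.0293],
       [  0.    , 587.9717, 233.1438],
       [  0.    ,   0.    ,   1.    ]]), 'origin': array([0.3789, 0.0175, 1.5596]), 'attitude': array([ 0.1469, -0.0128, -1.5625]), 'shot': 1}
pen [(0.74, [0.5593, 0.3303, 0.0186])]
rack [(0.58, [0.5385, 0.2868, 0.0036])]
marker [(0.87, [0.5612, 0.2509, 0.0199])]
stop [(0.86, [0.5268, -0.232, 0.0014]), (0.68, [0.3993, -0.4691, 0.0005]), (0.23, [0.6313, 0.3377, 0.0314])]
mat [(0.96, [0.4723, -0.0129, 0.0029]), (0.35, [0.5555, 0.4938, 0.0048])]
tray [(0.71, [0.6625, -0.0244, -0.0026])]
pen_tip [(0.45, [0.6295, 0.
[... 217 characters left out ...]
1, 244.3354],
       [  0.    ,   0.    ,   1.    ]]), 'origin': array([0.8637, 0.4605, 0.9599]), 'attitude': array([0.5197, 0.0057, 2.6322]), 'shot': 2}
pen [(0.93, [0.555, 0.329, 0.0199])]
rack [(0.82, [0.5387, 0.2898, -0.0008])]
marker [(0.59, [0.5547, 0.2491, 0.0224])]
stop [(0.96, [0.5228, -0.2383, -0.0013]), (0.69, [0.3995, -0.4675, -0.0005]), (0.66, [0.5559, 0.2501, 0.0218])]
mat [(0.96, [0.4726, -0.0165, 0.0019]), (0.35, [0.5508, -0.2282, 0.0352]), (0.15, [0.75, 0.1894, -0.0013])]
tray [(0.97, [0.6649, -0.0213, -0.0008])]
pen_tip [(0.6, [0.6354, 0.334, 0.0285])]
pen_tail [(0.57, [0.4835, 0.3262, 0.0335])]
stop_face [(0.9, [0.5517, -0.2263, 0.0333]), (0.71, [0.4237, -0.4611, 0.0292])]
```

View pics/top0.png

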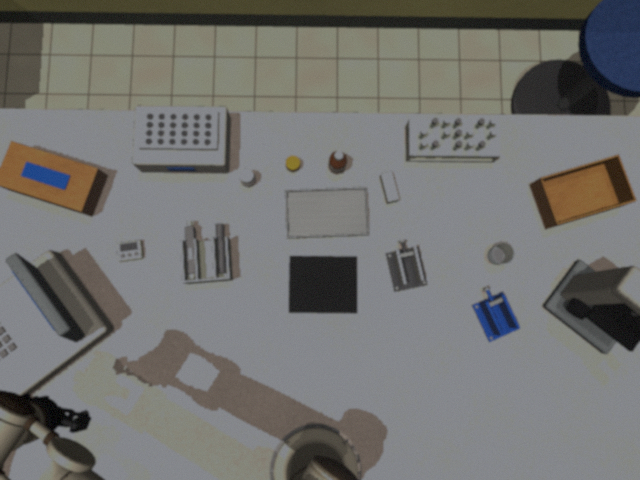

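View pics/scene0.png

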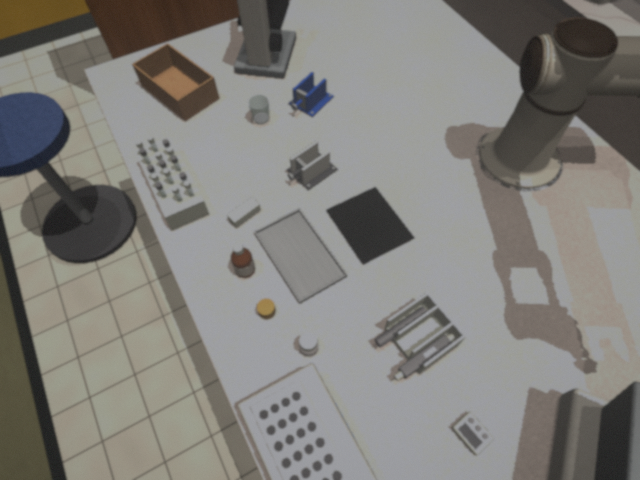

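The top view shows the rack at (206,255) with items at (193,245) and (221,245), the mat at (323,284), the tray at (327,212), the steel stop at (405,267) and the blue one at (496,315). I'll zoom on the rack and the stop.

```bash
python3 - <<'E'
import cv2,numpy as np
t=cv2.imread('pics/top0.png');s=cv2.imread('pics/scene0.png')
f=lambda a:cv2.resize(a,(400,300),interpolation=cv2.INTER_CUBIC)
a=f(t[215:290,160:260]);b=f(s[285:390,350:490]);c=f(t[230:305,360:460]);d=f(s[135:210,265:365])
cv2.imwrite('pics/z.png',np.clip(1.3*np.vstack([np.hstack([a,b]),np.hstack([c,d])]).astype(float),0,255))
E
```

```text
[ WARN:0@0.101] global loadsave.cpp:1063 imwrite_ Unsupported depth image for selected encoder is fallbacked to CV_8U.
```

View pics/z.png

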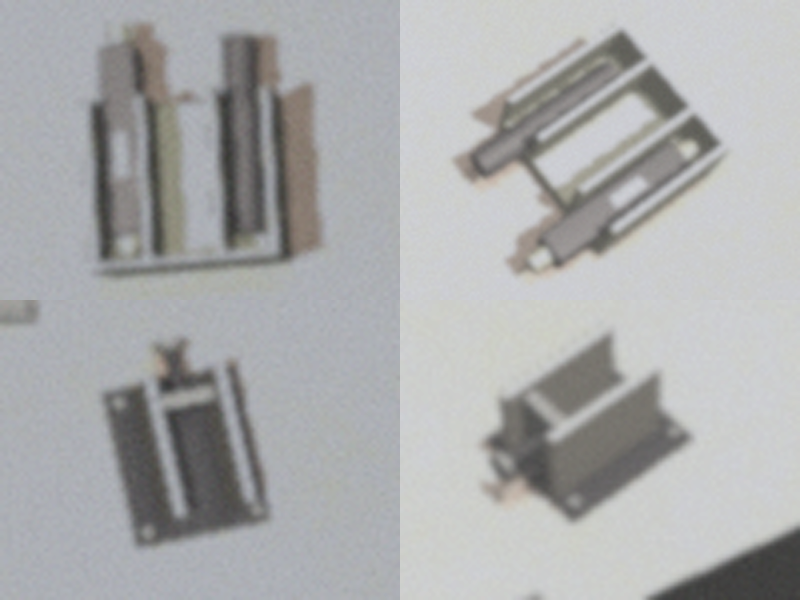

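The lighter square pen, with white button and nose cone, is in the left (+y) slot, and the round marker is in the right slot. The steel stop's mouth faces the robot and its plate is near the far end. Next I'll fit poses by matching silhouettes in both views.

```bash
cat >> h.py <<'E'
from scipy.optimize import minimize
B=lambda x0,x1,y0,y1,z0,z1: np.array([[x,y,z] for x in(x0,x1) for y in(y0,y1) for z in(z0,z1)])/1000.
M=dict(stop=[B(-52.5,52.5,-45,45,0,6),B(-50,41,19,27,0,66),B(-50,41,-27,-19,0,66)],
 rack=[B(-66,44,-60,60,0,20),B(-66,-60,-60,60,0,66)]+[B(-66,44,y-3,y+3,0,66) for y in(-57,-23,23,57)],
 mat=[B(-75,75,-90,90,0,6)],tray=[B(-65,65,-110,110,0,14)],
 pen=[B(-62,62,-12,12,0,24),B(-78,-62,-5,5,7,17),B(62,78,-7,7,5,19)])
def place(p,P,z=0): return P@R.from_euler('z',p[2]).as_matrix().T+[p[0],p[1],z]
K=4
def sil(c,boxes,p,z):
    m=np.zeros((480,640),np.uint8)
    for b in boxes:
        h=cv2.convexHull((proj(c,place(p,b,z))*16).round().astype(np.int32))
        cv2.fillConvexPoly(m,h,1,cv2.LINE_8,4)
    return m>0
def fit(t,views,p0,z=0):
    ms=[]
    for c in views:
        d=[x for x in spotter.masks_of(t,c) if x['p']>.2]
        exp=sil(c,M[t],p0,z)
        if d: 
            m=max((x['region'] for x in d),key=lambda r:(r&exp).sum()); ms.append((c,np.array(m,float)))
    def cost(p):
        e=0
        for c,m in ms:
            s=cv2.GaussianBlur(sil(c,M[t],p,z).astype(float),(0,0),1.); g=cv2.GaussianBlur(m,(0,0),1.)
            e+=((s-g)**2).sum()/m.sum()
        return e
    best=min((minimize(cost,np.array(p0)+[0,0,dy],method='Nelder-Mead',options=dict(initial_simplex=np.array(p0)+[0,0,dy]+np.array([[0,0,0],[.008,0,0],[0,.008,0],[0,0,.1]]),xatol=1e-4,fatol=1e-4)) for dy in(-.1,.1)),key=lambda r:r.fun)
    return best.x,best.fun,len(ms)
E
cat > b.py <<'E'
from h import *
np.set_printoptions(precision=4,suppress=True)
V=[shoot('top'),shoot('scene')]
P={}
for t,p in dict(stop=(.525,-.235,.2),rack=(.5385,.288,.06),mat=(.4725,-.0147,0),tray=(.664,-.023,0)).items():
    P[t]=fit(t,V,p); print(t,*P[t]); print('  sep',fit(t,V[:1],p)[0],fit(t,V[1:],p)[0])
for t,z in (('stop',.0),('rack',0)):
  for c in V:
    for b in M[t]:
        h=cv2.convexHull(proj(c,place(P[t][0],b)).astype(np.float32)); cv2.polylines(c['image'],[(h*16).astype(np.int32)],True,(0,0,255),1,cv2.LINE_AA,4)
t,s=V[0]['image'],V[1]['image']
f=lambda a:cv2.resize(a,(400,300),interpolation=cv2.INTER_CUBIC)
cv2.imwrite('pics/fit.png',np.vstack([np.hstack([f(t[215:290,160:260]),f(s[285:390,350:490])]),np.hstack([f(t[230:305,360:460]),f(s[135:210,265:365])])]))
E
python3 b.py
```

```text
stop [ 0.5173 -0.2388  0.2269] 0.05549611615170767 2
  sep [ 0.5166 -0.2386  0.2304] [ 0.518  -0.2382  0.2383]
rack [0.5402 0.2864 0.08  ] 0.8042421902462333 2
  sep [0.54   0.2872 0.0868] [0.5408 0.2866 0.1048]
mat [ 0.4053 -1.5678 12.8522] 1.703080140252964 2
  sep [ 0.4721 -0.0181 -0.0034] [-0.0419 -0.9613  9.9901]
tray [ 0.6655 -0.0253  0.0534] 0.017178282909640706 2
  sep [ 0.6658 -0.0277  0.0476] [ 0.6651 -0.0244  0.0567]
```

View pics/fit.png

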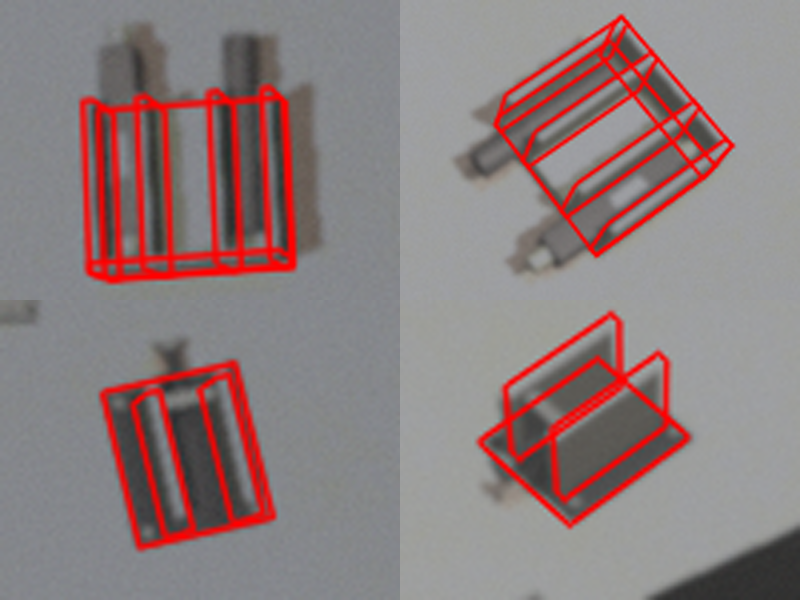

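The base outlines fit, but the drawn walls and cheeks sit a few pixels off. I'll draw only their top faces at higher zoom to check.

```bash
cat > c.py <<'E'
from h import *
V=[shoot('top'),shoot('scene')]
P=dict(stop=(.5173,-.2385,.230),rack=(.5402,.2867,.085))
r=[(160,215,100,75),(345,290,140,105)],[(360,230,100,75),(265,135,100,75)]
rows=[]
for t,rr in zip(('rack','stop'),r):
    row=[]
    for c,(x,y,w,h) in zip(V,rr):
        k=400/w
        im=cv2.resize(c['image'][y:y+h,x:x+w],(400,300),interpolation=cv2.INTER_CUBIC)
        im=np.clip(im*1.5,0,255).astype(np.uint8)
        for b in M[t][1:]:
            for zz,col in ((.066,(0,0,255)),):
                q=b[[0,2,6,4]].copy(); q[:,2]=zz
                u=(proj(c,place(P[t],q))-[x,y]+.5)*k
                cv2.polylines(im,[(u*16).astype(np.int32)],True,col,1,cv2.LINE_AA,4)
        q=M[t][0][[0,2,6,4]].copy(); q[:,2]=0.006 if t=='stop' else 0
        u=(proj(c,place(P[t],q))-[x,y]+.5)*k
        cv2.polylines(im,[(u*16).astype(np.int32)],True,(0,200,0),1,cv2.LINE_AA,4)
        row.append(im)
    rows.append(np.hstack(row))
cv2.imwrite('pics/fit2.png',np.vstack(rows))
for t in('stop','rack','pen','marker'):
  for c in V: print(t,[(round(d['p'],2),np.round(d['position'],4).tolist()) for d in spotter.search_frame(t,c)[:2]])
E
python3 c.py
```

```text
stop [(0.85, [0.5146, -0.2338, 0.0073]), (0.73, [0.3892, -0.4634, 0.0165])]
stop [(0.93, [0.5246, -0.219, 0.0356]), (0.73, [0.5254, 0.2827, 0.0372])]
rack [(0.69, [0.516, -0.2362, 0.0055]), (0.66, [0.5238, 0.2884, 0.0412])]
rack [(0.61, [0.5243, 0.2846, 0.0334])]
pen [(0.7, [0.7441, 0.1865, 0.0566]), (0.62, [0.5599, 0.3304, 0.0439])]
pen [(0.79, [0.5681, 0.3295, 0.0467])]
marker [(0.76, [0.5668, 0.2525, 0.0377])]
marker [(0.88, [0.5746, 0.2498, 0.0387])]
```

View pics/fit2.png

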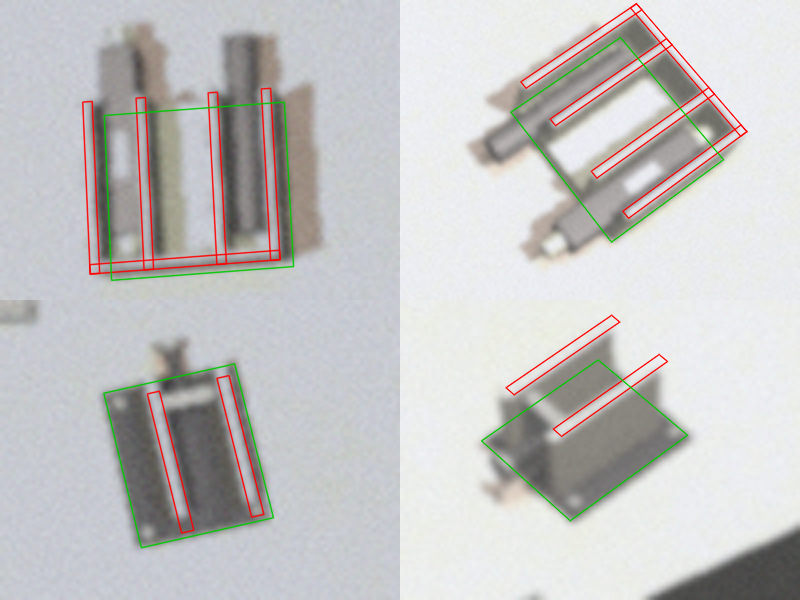

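```bash
cat > d.py <<'E'
from h import *
np.set_printoptions(precision=4,suppress=True)
for n in('top','scene'):
    c=shoot(n)
    for t,z,e in(('pen',.044,(.5575,.3297,.032)),('marker',.042,(.56,.25,.03))):
        u=proj(c,[e])[0]
        d=min((x for x in spotter.masks_of(t,c) if x['p']>.15),key=lambda x:np.linalg.norm(np.argwhere(x['region']).mean(0)[::-1]-u))
        yx=np.argwhere(d['region']); w=back(c,yx[:,::-1],z)[:,:2]
        (cx,cy),(l,m),a=cv2.minAreaRect((w*1000).astype(np.float32)); mu=w.mean(0); ev,E=np.linalg.eigh(np.cov(w.T)); v=E[:,1]*np.sign(E[0,1])
        print(n,t,round(d['p'],2),'rect',cx,cy,l,m,a,'mean',mu,'yaw',np.arctan2(v[1],v[0]))
    # plate top edge and rack features
    if n=='top': print('plate edge',back(c,[(407.5,257)],.061))
E
python3 d.py
cat > mv.py <<'E'
# usage: from mv import go ; prints shift/turn shares for target TCP pos & yaw (tool down) from commanded pose
from h import *
def go(p,yaw,frm=None):
    s=robot.observe(); p0,r0=(s['tcp_pos'],R.from_euler('xyz',s['eef_rot'])) if frm is None else (np.array(frm[0]),R.from_euler('xyz',[np.pi,0,frm[1]]))
    r1=R.from_euler('xyz',[np.pi,0,yaw])
    d=r0.inv().apply(np.array(p)-p0)/.2; w=(r0.inv()*r1).as_rotvec()/(np.pi/2)
    print(np.round(d,3).tolist(),np.round(w,3).tolist())
E
```

```text
top pen 0.88 rect 556.18359375 329.75018310546875 151.4572296142578 28.504243850708008 2.210315465927124 mean [0.5562 0.327 ] yaw 0.0770614366540775
top marker 0.76 rect 562.4658813476562 248.70848083496094 126.9278793334961 22.31969451904297 5.317476749420166 mean [0.5656 0.2485] yaw 0.10497721531331583
plate edge [[ 0.5412 -0.2325  0.061 ]]
scene pen 0.71 rect 561.9860229492188 330.3570556640625 156.88128662109375 26.095849990844727 6.406150817871094 mean [0.5657 0.3313] yaw 0.10081044152285325
scene marker 0.57 rect 565.0055541992188 253.61180114746094 133.504638671875 22.478281021118164 5.20365571975708 mean [0.5705 0.2529] yaw 0.11325256691252884
```

```bash
python3 - <<'E'
from mv import *
s=robot.observe(); a=([.40,.44,.20],3.02); b=([.603,.3334,.15],3.2266)
go(*a); go(*b,frm=a)
E
```

```text
[-1.172, -0.142, 0.156] [-0.0, -0.0, -0.134]
[-1.072, -0.406, 0.25] [0.0, 0.0, -0.132]
```

Call:
{"api": "carry_out", "payload": {"increments": [[[-0.25,-0.03,0.04],[0,0,-0.04],-0.2],[[-0.5,-0.06,0.08],[0,0,-0.08],-0.2],[[-0.75,-0.1,0.12],[0,0,-0.1],-0.2],[[-0.95,-0.12,0.15],[0,0,-0.13],-0.2],[[-0.95,-0.12,0.15],[0,0,-0.13],-0.2]], "force": 60}}

```text
time: 3.32
tcp_pos: [0.3617, 0.4571, 0.2007]
eef_rot: [-3.141, -0.0, 3.009]
wrist_force: [-0.4, 0.5, 0.2]
finger_gap: 0.0509
grip_force: 0.0
```

```bash
python3 - <<'E'
from mv import *
go([.603,.3334,.15],3.2266)
E
```

```text
[-1.278, -0.454, 0.253] [-0.001, -0.0, -0.138]
```

Call:
{"api": "carry_out", "payload": {"increments": [[[-0.25,-0.09,0.05],[0,0,-0.03],-0.2],[[-0.5,-0.18,0.1],[0,0,-0.06],-0.2],[[-0.75,-0.27,0.15],[0,0,-0.1],-0.2],[[-1.0,-0.36,0.2],[0,0,-0.138],-0.2],[[-1.0,-0.38,0.22],[0,0,-0.138],-0.2]]}}

```text
time: 3.95
tcp_pos: [0.5501, 0.3562, 0.1565]
eef_rot: [-3.141, -0.0, -3.057]
wrist_force: [-1.4, 0.4, -0.4]
finger_gap: 0.0512
grip_force: 0.0
```

```bash
python3 - <<'E'
from mv import *
go([.603,.3334,.08],3.2266)
E
```

```text
[-0.254, -0.136, 0.382] [-0.0, -0.0, -0.0]
```

Call:
{"api": "carry_out", "payload": {"increments": [[[-0.13,-0.07,0.1],[0,0,0],-0.2],[[-0.25,-0.136,0.2],[0,0,0],-0.2],[[-0.254,-0.136,0.3],[0,0,0],-0.2],[[-0.254,-0.136,0.38],[0,0,0],-0.2],[[-0.254,-0.136,0.38],[0,0,0],-0.2]]}}

```text
time: 4.58
tcp_pos: [0.5987, 0.3356, 0.0794]
eef_rot: [-3.141, -0.004, -3.052]
wrist_force: [0.0, 0.5, 0.6]
finger_gap: 0.0513
grip_force: 0.0
```

```bash
python3 - <<'E'
from h import *
c=shoot('scene'); im=c['image']
u=proj(c,[[.603,.3334,.04]])[0].astype(int); x,y=u-[70,52]
cv2.imwrite('pics/g1.png',cv2.resize(im[y:y+105,x:x+140],(560,420),interpolation=cv2.INTER_CUBIC)); print(x,y,robot.observe()['tcp_pos'])
E
```

```text
337 315 [0.5998369  0.33581285 0.08087952]
```

View pics/g1.png

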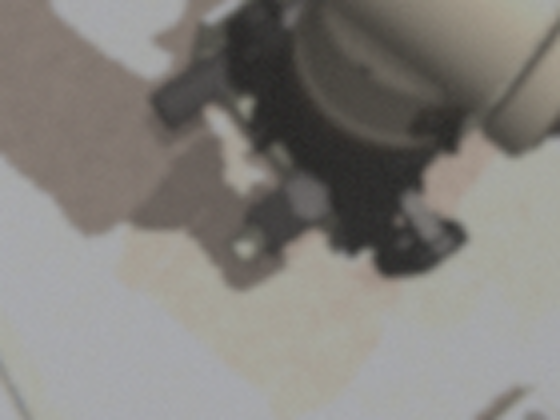

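Call:
{"api": "carry_out", "payload": {"increments": [[[0,0,0],[0,0,0],-0.2],[[0,0,0.08],[0,0,0],-0.2],[[0,0,0.16],[0,0,0],-0.2],[[0,0,0.22],[0,0,0],-0.2],[[0,0,0.22],[0,0,0],-0.2]]}}

```text
time: 5.25
tcp_pos: [0.5999, 0.3345, 0.035]
eef_rot: [-3.141, -0.004, -3.054]
wrist_force: [0.2, -0.4, -0.7]
finger_gap: 0.0511
grip_force: 0.0
```

```bash
python3 - <<'E'
from mv import *
go([.603,.3334,.023],3.2266)
E
```

```text
[-0.015, -0.007, 0.06] [-0.001, -0.002, 0.002]
```

Now go down the rest of the way and close.

Call:
{"api": "carry_out", "payload": {"increments": [[[-0.015,-0.007,0.06],[0,0,0],-0.2],[[-0.015,-0.007,0.06],[0,0,0],0.1],[[-0.015,-0.007,0.06],[0,0,0],0.3],[[-0.015,-0.007,0.06],[0,0,0],0.5],[[-0.015,-0.007,0.06],[0,0,0],1]]}}

```text
time: 5.88
tcp_pos: [0.6047, 0.334, 0.026]
eef_rot: [3.141, 0.001, -3.053]
wrist_force: [-0.5, -0.8, 1.4]
finger_gap: 0.0225
grip_force: 58.8
```

Call:
{"api": "carry_out", "payload": {"increments": [[[0,0,0],[0,0,0],1],[[0,0,0],[0,0,0],1],[[0,0,0],[0,0,0],1],[[0,0,0],[0,0,0],1],[[0,0,-0.03],[0,0,0],1]]}}

```text
time: 6.5
tcp_pos: [0.6034, 0.3336, 0.0303]
eef_rot: [-3.141, -0.002, -3.053]
wrist_force: [-0.7, 0.6, 0.3]
finger_gap: 0.0226
grip_force: 58.8
```

Call:
{"api": "carry_out", "payload": {"increments": [[[0,0,-0.1],[0,0,0],1],[[0,0,-0.2],[0,0,0],1],[[0,0,-0.3],[0,0,0],1],[[0,0,-0.4],[0,0,0],1],[[0,0,-0.45],[0,0,0],1]]}}

```text
time: 7.12
tcp_pos: [0.6051, 0.3342, 0.1237]
eef_rot: [3.141, 0.003, -3.053]
wrist_force: [0.1, 0.3, -1.3]
finger_gap: 0.0227
grip_force: 59.5
```

```bash
python3 - <<'E'
from h import *
np.set_printoptions(precision=4,suppress=True)
s=robot.observe(); print(s['tcp_pos'],s['eef_rot'],s['wrist_force'],s['finger_gap'])
c=shoot('scene'); c2=shoot('top')
for n,cc in(('s',c),('t',c2)):
  for t in('pen','pen_tip','pen_tail','marker'): print(n,t,[(round(d['p'],2),np.round(d['position'],4)) for d in spotter.spot_point(t,cc)[:2]])
im=c['image'];u=proj(c,[[.56,.33,.1]])[0].astype(int); x,y=u-[100,75]
b=c2['image'][200:305,140:280]
cv2.imwrite('pics/g2.png',np.hstack([cv2.resize(im[y:y+150,x:x+200],(400,300)),cv2.resize(b,(400,300))]))
E
```

```text
[0.6051 0.3342 0.1237] [ 3.1409  0.0027 -3.0534] [ 0.1394  0.2655 -1.2513] 0.0227236733606003
s pen [(0.25, array([ 0.7351, -0.1927, -0.0011]))]
s pen_tip [(0.46, array([0.6341, 0.3354, 0.1272]))]
s pen_tail [(0.46, array([ 0.6641, -0.0226, -0.0009]))]
s marker [(0.52, array([0.556 , 0.2481, 0.0204])), (0.39, array([0.7982, 0.0662, 0.0025]))]
t pen []
t pen_tip []
t pen_tail []
t marker [(0.95, array([0.561 , 0.2509, 0.0198])), (0.28, array([0.7965, 0.0699, 0.0026]))]
```

View pics/g2.png

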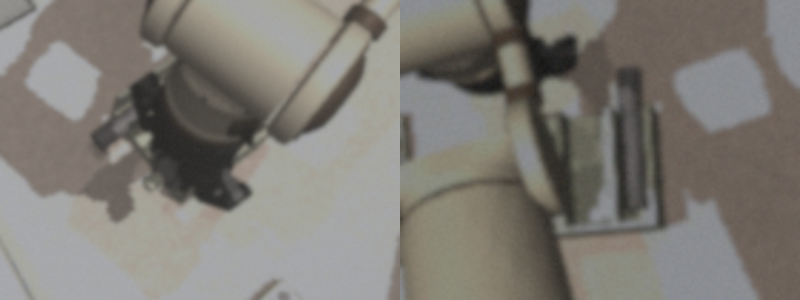

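```bash
python3 - <<'E'
from mv import *
a=([.561,.16,.125],3.30)
go(*a); go([.518,-.005,.05],3.3716,frm=a)
E
```

```text
[0.29, -0.846, -0.022] [-0.0, -0.001, -0.045]
[0.342, -0.781, 0.375] [0.0, 0.0, -0.046]
```

Call:
{"api": "carry_out", "payload": {"increments": [[[0.05,-0.14,0],[0,0,-0.01],1],[[0.12,-0.35,0],[0,0,-0.02],1],[[0.2,-0.56,0],[0,0,-0.03],1],[[0.27,-0.77,0],[0,0,-0.04],1],[[0.29,-0.85,0],[0,0,-0.045],1]]}}

```text
time: 8.25
tcp_pos: [0.561, 0.1576, 0.1212]
eef_rot: [-3.142, -0.001, -2.984]
wrist_force: [-0.2, -1.2, -0.3]
finger_gap: 0.0223
grip_force: 59.5
```

Call:
{"api": "carry_out", "payload": {"increments": [[[0.08,-0.2,0.04],[0,0,-0.01],1],[[0.17,-0.4,0.1],[0,0,-0.02],1],[[0.26,-0.6,0.18],[0,0,-0.04],1],[[0.34,-0.77,0.25],[0,0,-0.046],1],[[0.34,-0.78,0.3],[0,0,-0.046],1]]}}

```text
time: 8.88
tcp_pos: [0.5189, -0.0067, 0.0607]
eef_rot: [3.141, -0.0, -2.913]
wrist_force: [-0.4, 0.1, 0.8]
finger_gap: 0.023
grip_force: 59.5
```

```bash
python3 - <<'E'
from mv import *
np.set_printoptions(precision=4,suppress=True)
c=shoot('scene')
for t in('pen','pen_tip','pen_tail'): print(t,[(round(d['p'],2),np.round(d['position'],4)) for d in spotter.spot_point(t,c)[:2]])
s=robot.observe();print(s['tcp_pos'],s['eef_rot'])
go([.518,-.005,.03],3.3716)
E
```

```text
pen [(0.91, array([ 0.4741, -0.0141,  0.0567]))]
pen_tip [(0.55, array([ 0.5468, -0.0059,  0.0615]))]
pen_tail [(0.94, array([ 0.3976, -0.0352,  0.0636])), (0.53, array([ 0.5462, -0.0037,  0.0669]))]
[ 0.5196 -0.0044  0.0615] [ 3.1413  0.0004 -2.9095]
[0.008, -0.001, 0.157] [0.0, 0.0, 0.001]
```

Call:
{"api": "carry_out", "payload": {"increments": [[[0,0,0.05],[0,0,0],1],[[0,0,0.11],[0,0,0],1],[[0,0,0.17],[0,0,0],1],[[0,0,0.21],[0,0,0],1],[[0,0,0.21],[0,0,0],1]]}}

```text
time: 9.7
tcp_pos: [0.5183, -0.0051, 0.0183]
eef_rot: [3.141, -0.002, -2.91]
wrist_force: [-1.5, -0.1, -0.9]
finger_gap: 0.0226
grip_force: 59.5
```

Call:
{"api": "carry_out", "payload": {"increments": [[[0,0,0.01],[0,0,0],1],[[0,0,0.015],[0,0,0],1],[[0,0,0.02],[0,0,0],1],[[0,0,0.02],[0,0,0],1],[[0,0,0.02],[0,0,0],1]]}}

```text
time: 10.32
tcp_pos: [0.5191, -0.0054, 0.0154]
eef_rot: [-3.142, 0.0, -2.91]
wrist_force: [0.8, -0.6, -0.5]
finger_gap: 0.0227
grip_force: 59.5
```

Call:
{"api": "carry_out", "payload": {"increments": [[[0,0,0.005],[0,0,0],1],[[0,0,0.01],[0,0,0],1],[[0,0,0.015],[0,0,0],1],[[0,0,0.015],[0,0,0],1],[[0,0,0.015],[0,0,0],1]]}}

```text
time: 10.95
tcp_pos: [0.519, -0.0053, 0.0123]
eef_rot: [-3.142, 0.0, -2.911]
wrist_force: [-0.6, -0.3, -0.5]
finger_gap: 0.0226
grip_force: 59.5
```

Call:
{"api": "carry_out", "payload": {"increments": [[[0,0,0.0025],[0,0,0],1],[[0,0,0.005],[0,0,0],1],[[0,0,0.0075],[0,0,0],1],[[0,0,0.01],[0,0,0],1],[[0,0,0.01],[0,0,0],1]]}}

```text
time: 11.58
tcp_pos: [0.5191, -0.0054, 0.0119]
eef_rot: [3.141, -0.001, -2.91]
wrist_force: [-6.7, 1.5, 14.5]
finger_gap: 0.0224
grip_force: 61.6
```

Call:
{"api": "carry_out", "payload": {"increments": [[[0,0,-0.006],[0,0,0],1],[[0,0,-0.006],[0,0,0],0.2],[[0,0,-0.006],[0,0,0],-0.2],[[0,0,-0.006],[0,0,0],-0.2],[[0,0,-0.006],[0,0,0],-0.2]]}}

```text
time: 12.2
tcp_pos: [0.5189, -0.0053, 0.0113]
eef_rot: [3.141, -0.0, -2.91]
wrist_force: [0.6, -0.0, -0.6]
finger_gap: 0.0512
grip_force: 0.0
```

Call:
{"api": "carry_out", "payload": {"increments": [[[0,0,-0.05],[0,0,0],-0.2],[[0,0,-0.15],[0,0,0],-0.2],[[0,0,-0.3],[0,0,0],-0.2],[[0.2,0,-0.5],[0,0,0],-0.2],[[0.4,0,-0.55],[0,0,0],-0.2]]}}

```text
time: 12.82
tcp_pos: [0.4425, -0.0245, 0.1249]
eef_rot: [-3.138, 0.005, -2.91]
wrist_force: [0.9, 0.1, 1.1]
finger_gap: 0.0514
grip_force: 0.0
```

```bash
cat > e.py <<'E'
from h import *
np.set_printoptions(precision=4,suppress=True)
V=[shoot('scene'),shoot('top')]
for c in V:
  for t in('pen','pen_tip','pen_tail'): print(t,[(round(d['p'],2),np.round(d['position'],4)) for d in spotter.spot_point(t,c)[:2]])
for v in (V[:1],V[1:]):
  try: print(fit('pen',v,(.473,-.016,.23),.006))
  except Exception as e: print(e)
s=robot.observe();print(s['time'],s['tcp_pos'],s['eef_rot'],s['finger_gap'])
im=V[0]['image'];u=proj(V[0],[[.473,-.016,.01]])[0].astype(int); x,y=u-[70,52]
cv2.imwrite('pics/g3.png',cv2.resize(im[y:y+105,x:x+140],(560,420),interpolation=cv2.INTER_CUBIC))
E
python3 e.py
```

```text
pen [(0.91, array([ 0.4754, -0.0166,  0.004 ]))]
pen_tip [(0.41, array([ 0.5479, -0.0014,  0.0182])), (0.16, array([ 0.7929, -0.0516, -0.0005]))]
pen_tail [(0.93, array([ 0.3959, -0.0339,  0.0192]))]
pen []
pen_tip [(0.48, array([0.5481, 0.0009, 0.0191]))]
pen_tail [(0.69, array([ 0.5495, -0.2295,  0.0349])), (0.17, array([ 0.5253, -0.2328,  0.0031]))]
(array([ 0.4704, -0.0171,  0.2396]), np.float64(0.057316987170396745), 1)
(array([ 0.473, -0.016,  0.13 ]), np.float64(0.0), 0)
13.325 [ 0.4415 -0.0235  0.1212] [ 3.1412 -0.0006 -2.91  ] 0.05109797716820679
```

View pics/g3.png

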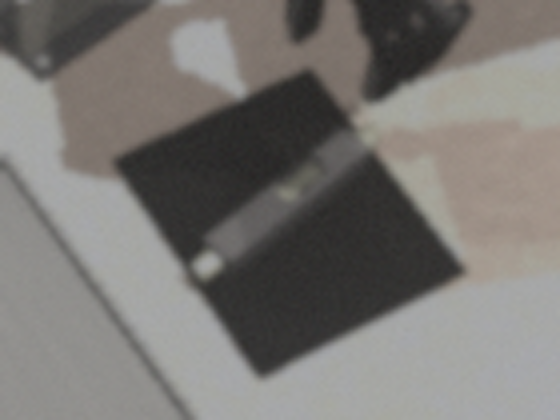

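```bash
python3 - <<'E'
from mv import *
go([.431,-.026,.03],3.3732)
E
```

```text
[0.054, -0.0, 0.456] [0.0, -0.0, -0.0]
```

Call:
{"api": "carry_out", "payload": {"increments": [[[0.05,0,0.1],[0,0,0],-0.2],[[0.05,0,0.22],[0,0,0],-0.2],[[0.05,0,0.34],[0,0,0],-0.2],[[0.05,0,0.44],[0,0,0],-0.2],[[0.05,0,0.456],[0,0,0],-0.2]]}}

```text
time: 13.95
tcp_pos: [0.4303, -0.0254, 0.0289]
eef_rot: [3.14, -0.003, -2.91]
wrist_force: [-0.3, 0.9, -0.3]
finger_gap: 0.0508
grip_force: 0.0
```

Call:
{"api": "carry_out", "payload": {"increments": [[[0,0,0.03],[0,0,0],-0.2],[[0,0,0.06],[0,0,0],-0.2],[[0,0,0.085],[0,0,0],-0.2],[[0,0,0.085],[0,0,0],-0.2],[[0,0,0.085],[0,0,0],-0.2]]}}

```text
time: 14.58
tcp_pos: [0.4316, -0.026, 0.0135]
eef_rot: [-3.141, 0.0, -2.91]
wrist_force: [-0.5, 0.6, -0.2]
finger_gap: 0.0512
grip_force: 0.0
```

Call:
{"api": "carry_out", "payload": {"increments": [[[0,0,0.02],[0,0,0],-0.2],[[0,0,0.02],[0,0,0],0],[[0,0,0.02],[0,0,0],0.3],[[0,0,0.02],[0,0,0],0.6],[[0,0,0.02],[0,0,0],1]], "force": 80}}

```text
time: 15.2
tcp_pos: [0.4317, -0.0261, 0.0096]
eef_rot: [-3.141, 0.0, -2.91]
wrist_force: [-1.3, -0.5, 4.2]
finger_gap: 0.0223
grip_force: 78.7
```

Call:
{"api": "carry_out", "payload": {"increments": [[[0,0,0.02],[0,0,0],1],[[0,0,0],[0,0,0],1],[[0,0,0],[0,0,0],1],[[0,0,-0.1],[0,0,0],1],[[0,0,-0.2],[0,0,0],1]]}}

```text
time: 15.82
tcp_pos: [0.4305, -0.0257, 0.0489]
eef_rot: [3.14, -0.002, -2.911]
wrist_force: [-0.1, -0.5, -0.1]
finger_gap: 0.0224
grip_force: 78.4
```

```bash
cat >> mv.py <<'E'
SO=np.array([.525,-.236]); SY=.23
def S(x,y,z): return np.r_[SO+R.from_euler('z',SY).as_matrix()[:2,:2]@[x,y],z]
def instop(p): return R.from_euler('z',-SY).as_matrix()[:2,:2]@(np.array(p)[:2]-SO)
E
python3 - <<'E'
from mv import *
a=(S(-.19,.10,.12),3.3716)
go(*a); go(S(-.19,0,.07),3.3716,frm=a); print(a,S(-.19,0,.027))
E
```

```text
[0.731, -0.63, -0.355] [0.001, -0.001, 0.001]
[0.0, -0.5, 0.25] [0.0, 0.0, 0.0]
(array([ 0.31720563, -0.18194909,  0.12      ]), 3.3716) [ 0.34000338 -0.27931573  0.027     ]
```

Call:
{"api": "carry_out", "payload": {"increments": [[[0.15,-0.1,-0.1],[0,0,0],1],[[0.35,-0.25,-0.2],[0,0,0],1],[[0.55,-0.45,-0.3],[0,0,0],1],[[0.71,-0.6,-0.35],[0,0,0],1],[[0.73,-0.63,-0.35],[0,0,0],1]]}}

```text
time: 16.45
tcp_pos: [0.3174, -0.1841, 0.1197]
eef_rot: [-3.14, 0.001, -2.915]
wrist_force: [0.3, 0.1, -1.1]
finger_gap: 0.0228
grip_force: 78.5
```

Call:
{"api": "carry_out", "payload": {"increments": [[[0,-0.1,0],[0,0,0],1],[[0,-0.25,0.05],[0,0,0],1],[[0,-0.4,0.15],[0,0,0],1],[[0,-0.48,0.22],[0,0,0],1],[[0,-0.5,0.25],[0,0,0],1]]}}

```text
time: 17.08
tcp_pos: [0.3409, -0.2785, 0.0676]
eef_rot: [3.138, -0.001, -2.91]
wrist_force: [-0.6, 0.6, -0.6]
finger_gap: 0.0221
grip_force: 78.6
```

```bash
cat > f.py <<'E'
from mv import *
np.set_printoptions(precision=4,suppress=True)
V=[shoot('scene'),shoot('top')]
for c in V:
  for t in('pen','pen_tip','pen_tail'):
    for d in spotter.spot_point(t,c)[:1]: print(t,round(d['p'],2),np.array(d['position']),'stop frame',instop(d['position'])*1000)
s=robot.observe();print(s['time'],s['tcp_pos'],s['eef_rot'],instop(s['tcp_pos'])*1000)
E
python3 f.py
```

```text
pen 0.72 [ 0.3851 -0.2702  0.0636] stop frame [-144.0128   -1.4053]
pen_tip 0.43 [ 0.4526 -0.2538  0.0751] stop frame [-74.5514  -0.8257]
pen_tail 0.69 [ 0.3101 -0.287   0.0773] stop frame [-220.8678   -0.6646]
pen 0.75 [ 0.3851 -0.2681  0.066 ] stop frame [-143.534     0.6394]
pen_tip 0.5 [ 0.4572 -0.25    0.0754] stop frame [-69.2063   1.8255]
17.475 [ 0.3413 -0.2792  0.0698] [-3.1406  0.0004 -2.91  ] [-188.7013   -0.2202]
```

Call:
{"api": "carry_out", "payload": {"increments": [[[0,0,0.07],[0,0,0],1],[[0,0,0.14],[0,0,0],1],[[0,0,0.2],[0,0,0],1],[[0,0,0.215],[0,0,0],1],[[0,0,0.215],[0,0,0],1]]}}

```text
time: 18.1
tcp_pos: [0.341, -0.2793, 0.026]
eef_rot: [3.141, -0.0, -2.911]
wrist_force: [0.8, -0.2, -1.0]
finger_gap: 0.0227
grip_force: 78.6
```

Call:
{"api": "carry_out", "payload": {"increments": [[[-0.06,0,0],[0,0,0],1],[[-0.13,0,0],[0,0,0],1],[[-0.2,0,0],[0,0,0],1],[[-0.27,0,0],[0,0,0],1],[[-0.3,0,0],[0,0,0],1]]}}

```text
time: 18.73
tcp_pos: [0.4006, -0.2654, 0.0264]
eef_rot: [-3.141, 0.0, -2.909]
wrist_force: [0.2, -0.1, -1.2]
finger_gap: 0.0222
grip_force: 78.6
```

```bash
cat >> f.py <<'E'
print(s['wrist_force'],R.from_euler('z',-SY).apply(s['wrist_force']))
c=V[1]; u=proj(c,[S(-.03,0,.03)])[0].astype(int); x,y=u-[50,37]
a=cv2.resize(c['image'][y:y+75,x:x+100],(400,300),interpolation=cv2.INTER_CUBIC)
c=V[0]; u=proj(c,[S(0,0,.03)])[0].astype(int); x,y=u-[50,37]
b=cv2.resize(c['image'][y:y+75,x:x+100],(400,300),interpolation=cv2.INTER_CUBIC)
cv2.imwrite('pics/g4.png',np.hstack([a,b]))
E
python3 f.py
```

```text
pen 0.75 [ 0.4434 -0.2579  0.0221] stop frame [-84.4439  -2.7203]
pen_tail 0.63 [ 0.3686 -0.2745  0.0347] stop frame [-161.0586   -1.8305]
pen 0.82 [ 0.4433 -0.2557  0.0247] stop frame [-84.0397  -0.5555]
pen_tip 0.39 [ 0.5171 -0.2395  0.0373] stop frame [-8.4899 -1.6068]
19.125 [ 0.3991 -0.2657  0.0263] [ 3.1414 -0.0001 -2.911 ] [-129.3166   -0.2469]
[ 0.3741 -0.0813 -0.679 ] [ 0.3457 -0.1645 -0.679 ]
```

View pics/g4.png

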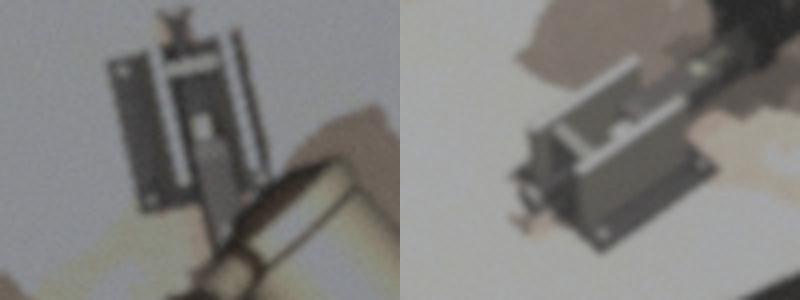

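Call:
{"api": "carry_out", "payload": {"increments": [[[-0.015,0,0],[0,0,0],1],[[-0.03,0,0],[0,0,0],1],[[-0.045,0,0],[0,0,0],1],[[-0.06,0,0],[0,0,0],1],[[-0.075,0,0],[0,0,0],1]]}}

```text
time: 19.75
tcp_pos: [0.4143, -0.2621, 0.0263]
eef_rot: [3.142, -0.0, -2.91]
wrist_force: [-0.0, -0.1, -0.1]
finger_gap: 0.0222
grip_force: 78.6
```

Call:
{"api": "carry_out", "payload": {"increments": [[[-0.006,0,0],[0,0,0],1],[[-0.012,0,0],[0,0,0],1],[[-0.018,0,0],[0,0,0],1],[[-0.024,0,0],[0,0,0],1],[[-0.03,0,0],[0,0,0],1]]}}

```text
time: 20.38
tcp_pos: [0.42, -0.2608, 0.0263]
eef_rot: [-3.142, 0.0, -2.911]
wrist_force: [0.6, 0.6, -0.2]
finger_gap: 0.0222
grip_force: 78.6
```

Call:
{"api": "carry_out", "payload": {"increments": [[[-0.005,0,0],[0,0,0],1],[[-0.01,0,0],[0,0,0],1],[[-0.015,0,0],[0,0,0],1],[[-0.02,0,0],[0,0,0],1],[[-0.025,0,0],[0,0,0],1]]}}

```text
time: 21.0
tcp_pos: [0.4249, -0.2597, 0.0263]
eef_rot: [3.142, -0.0, -2.911]
wrist_force: [-0.2, -0.3, -0.5]
finger_gap: 0.0224
grip_force: 78.6
```

Call:
{"api": "carry_out", "payload": {"increments": [[[-0.005,0,0],[0,0,0],1],[[-0.01,0,0],[0,0,0],1],[[-0.015,0,0],[0,0,0],1],[[-0.015,0,0],[0,0,0],1],[[-0.015,0,0],[0,0,0],1]]}}

```text
time: 21.62
tcp_pos: [0.4266, -0.2591, 0.0261]
eef_rot: [3.141, -0.002, -2.91]
wrist_force: [-7.1, -2.1, 0.7]
finger_gap: 0.0221
grip_force: 78.8
```

Call:
{"api": "carry_out", "payload": {"increments": [[[-0.005,0,0],[0,0,0],1],[[-0.01,0,0],[0,0,0],1],[[-0.015,0,0],[0,0,0],1],[[-0.02,0,0],[0,0,0],1],[[-0.025,0,0],[0,0,0],1]]}}

```text
time: 22.25
tcp_pos: [0.431, -0.2581, 0.026]
eef_rot: [3.141, -0.003, -2.91]
wrist_force: [-7.6, -1.5, 0.7]
finger_gap: 0.0227
grip_force: 78.8
```

Call:
{"api": "carry_out", "payload": {"increments": [[[-0.004,0,0],[0,0,0],1],[[-0.008,0,0],[0,0,0],1],[[-0.012,0,0],[0,0,0],1],[[-0.012,0,0],[0,0,0],1],[[-0.012,0,0],[0,0,0],1]]}}

```text
time: 22.88
tcp_pos: [0.4335, -0.2575, 0.026]
eef_rot: [3.141, -0.003, -2.91]
wrist_force: [-7.7, -3.3, 1.8]
finger_gap: 0.0224
grip_force: 78.8
```

Call:
{"api": "carry_out", "payload": {"increments": [[[-0.002,0,0],[0,0,0],1],[[-0.004,0,0],[0,0,0],1],[[-0.006,0,0],[0,0,0],1],[[-0.007,0,0],[0,0,0],1],[[-0.007,0,0],[0,0,0],1]]}}

```text
time: 23.5
tcp_pos: [0.4347, -0.2572, 0.026]
eef_rot: [3.141, -0.003, -2.91]
wrist_force: [-7.1, -2.3, 1.6]
finger_gap: 0.0224
grip_force: 78.8
```

Call:
{"api": "carry_out", "payload": {"increments": [[[-0.001,0,0],[0,0,0],1],[[-0.002,0,0],[0,0,0],1],[[-0.003,0,0],[0,0,0],1],[[-0.004,0,0],[0,0,0],1],[[-0.004,0,0],[0,0,0],1]]}}

```text
time: 24.12
tcp_pos: [0.4355, -0.257, 0.026]
eef_rot: [3.141, -0.003, -2.91]
wrist_force: [-7.5, -2.6, 2.5]
finger_gap: 0.0219
grip_force: 78.8
```

Call:
{"api": "carry_out", "payload": {"increments": [[[-0.001,0,0],[0,0,0],1],[[-0.002,0,0],[0,0,0],1],[[-0.003,0,0],[0,0,0],1],[[-0.004,0,0],[0,0,0],1],[[-0.004,0,0],[0,0,0],1]]}}

```text
time: 24.75
tcp_pos: [0.4363, -0.2568, 0.026]
eef_rot: [3.141, -0.003, -2.91]
wrist_force: [-7.1, -2.8, 1.7]
finger_gap: 0.0222
grip_force: 78.8
```

Call:
{"api": "carry_out", "payload": {"increments": [[[-0.001,0,0],[0,0,0],1],[[-0.002,0,0],[0,0,0],1],[[-0.003,0,0],[0,0,0],1],[[-0.003,0,0],[0,0,0],1],[[-0.003,0,0],[0,0,0],1]]}}

```text
time: 25.38
tcp_pos: [0.4363, -0.2568, 0.0259]
eef_rot: [3.14, -0.005, -2.91]
wrist_force: [-9.8, -2.6, 2.4]
finger_gap: 0.0224
grip_force: 79.0
```

Call:
{"api": "carry_out", "payload": {"increments": [[[-0.001,0,0],[0,0,0],1],[[-0.002,0,0],[0,0,0],1],[[-0.003,0,0],[0,0,0],1],[[-0.003,0,0],[0,0,0],1],[[-0.003,0,0],[0,0,0],1]]}}

```text
time: 26.0
tcp_pos: [0.4363, -0.2568, 0.0258]
eef_rot: [3.14, -0.006, -2.91]
wrist_force: [-13.5, -4.3, 3.5]
finger_gap: 0.0225
grip_force: 79.1
```

Call:
{"api": "carry_out", "payload": {"increments": [[[-0.001,0,0],[0,0,0],1],[[-0.002,0,0],[0,0,0],1],[[-0.003,0,0],[0,0,0],1],[[-0.003,0,0],[0,0,0],1],[[-0.003,0,0],[0,0,0],1]]}}

```text
time: 26.62
tcp_pos: [0.4363, -0.2567, 0.0257]
eef_rot: [3.14, -0.007, -2.91]
wrist_force: [-15.6, -5.2, 4.8]
finger_gap: 0.0225
grip_force: 79.2
```

The force climbed from 8 to 16 N with no further motion, so the button is home. Next I'll back straight out.

Call:
{"api": "carry_out", "payload": {"increments": [[[0.02,0,0],[0,0,0],1],[[0.1,0,0],[0,0,0],1],[[0.22,0,0],[0,0,0],1],[[0.36,0,0],[0,0,0],1],[[0.46,0,0],[0,0,0],1]]}}

```text
time: 27.25
tcp_pos: [0.3486, -0.2773, 0.0262]
eef_rot: [3.142, 0.0, -2.911]
wrist_force: [0.4, -0.4, -0.1]
finger_gap: 0.0224
grip_force: 78.6
```

Call:
{"api": "carry_out", "payload": {"increments": [[[0.02,0,-0.1],[0,0,0],1],[[0.02,0,-0.25],[0,0,0],1],[[0.02,0,-0.4],[0,0,0],1],[[0.02,0,-0.55],[0,0,0],1],[[0.02,0,-0.6],[0,0,0],1]]}}

```text
time: 27.88
tcp_pos: [0.3465, -0.2791, 0.148]
eef_rot: [-3.138, 0.002, -2.911]
wrist_force: [0.1, -0.5, -1.0]
finger_gap: 0.0225
grip_force: 78.6
```

```bash
cat > g.py <<'E'
from mv import *
np.set_printoptions(precision=4,suppress=True)
V=[shoot('scene'),shoot('top')]
for c in V:
  for t in('pen','pen_tip','pen_tail'):
    for d in spotter.spot_point(t,c)[:1]: print(t,round(d['p'],2),np.array(d['position']))
s=robot.observe();print(s['time'],s['tcp_pos'],s['eef_rot'],s['wrist_force'])
p=s['tcp_pos']; ims=[]
for c in V:
  u=proj(c,[p+[.07,.016,.01]])[0].astype(int); x,y=u-[50,37]
  ims.append(cv2.resize(c['image'][y:y+75,x:x+100],(400,300),interpolation=cv2.INTER_CUBIC))
  print((proj(c,[p+.0*p+np.r_[k*.9737,k*.228,.009] for k in(.104,.110,.120)])-[x,y])*4)
cv2.imwrite('pics/g5.png',np.hstack(ims))
E
python3 g.py
```

```text
pen 0.88 [ 0.3889 -0.2678  0.1431]
pen_tip 0.42 [ 0.4529 -0.2572  0.1538]
pen_tail 0.92 [ 0.3129 -0.2877  0.155 ]
pen 0.89 [ 0.3916 -0.2698  0.1465]
pen_tail 0.59 [0.5602 0.2523 0.0183]
28.275 [ 0.3457 -0.2775  0.1451] [ 3.1395 -0.0008 -2.9104] [0.0357 0.1628 0.1776]
[[164.1279 175.2923]
 [156.9427 180.1187]
 [144.9101 188.2013]]
[[189.7113  97.0421]
 [187.2468  87.1978]
 [183.1458  70.8169]]
```

View pics/g5.png

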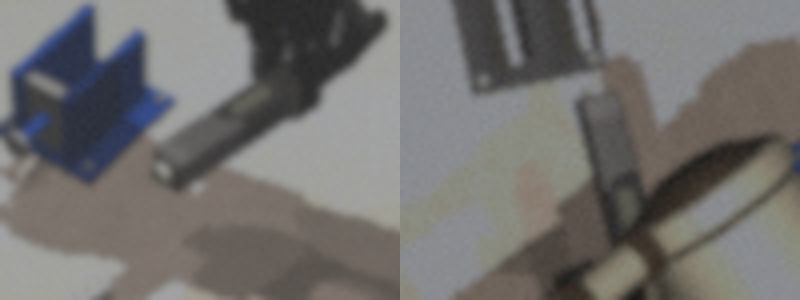

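The button now sticks out only a few mm (tip to tail about 143 mm, expected 146), so it has stayed in. Next is the tray.

```bash
python3 - <<'E'
from mv import *
a=([.42,-.14,.16],2.50);b=([.57,-.02,.15],1.64)
go(*a); go(*b,frm=a)
E
```

```text
[-0.519, 0.584, -0.074] [0.001, -0.001, 0.556]
[-0.242, 0.93, 0.05] [0.0, -0.0, 0.547]
```

Call:
{"api": "carry_out", "payload": {"increments": [[[-0.08,0.09,-0.02],[0,0,0.11],1],[[-0.18,0.2,-0.04],[0,0,0.22],1],[[-0.3,0.33,-0.06],[0,0,0.33],1],[[-0.42,0.47,-0.07],[0,0,0.44],1],[[-0.52,0.58,-0.07],[0,0,0.55],1]]}}

```text
time: 28.9
tcp_pos: [0.4211, -0.1401, 0.1599]
eef_rot: [3.141, -0.001, 2.504]
wrist_force: [0.7, -0.1, -0.7]
finger_gap: 0.0222
grip_force: 78.5
```

Call:
{"api": "carry_out", "payload": {"increments": [[[-0.04,0.18,0.01],[0,0,0.11],1],[[-0.09,0.36,0.02],[0,0,0.22],1],[[-0.14,0.55,0.03],[0,0,0.33],1],[[-0.2,0.76,0.04],[0,0,0.44],1],[[-0.24,0.92,0.05],[0,0,0.55],1]]}}

```text
time: 29.52
tcp_pos: [0.5692, -0.0202, 0.1493]
eef_rot: [-3.141, -0.0, 1.64]
wrist_force: [-0.5, 0.3, 0.2]
finger_gap: 0.0225
grip_force: 78.6
```

```bash
python3 - <<'E'
from mv import *
print(robot.observe()['tcp_pos'],robot.observe()['eef_rot'])
go([.663,.0175,.05],1.62)
E
```

```text
[ 0.56917619 -0.02015992  0.14933073] [-3.14061422e+00 -4.69688910e-04  1.63989910e+00]
[0.155, 0.481, 0.496] [-0.001, -0.0, 0.013]
```

Call:
{"api": "carry_out", "payload": {"increments": [[[0.05,0.15,0.05],[0,0,0.01],1],[[0.1,0.3,0.12],[0,0,0.013],1],[[0.14,0.43,0.25],[0,0,0.013],1],[[0.155,0.48,0.38],[0,0,0.013],1],[[0.155,0.481,0.46],[0,0,0.013],1]]}}

```text
time: 30.15
tcp_pos: [0.6611, 0.0171, 0.0556]
eef_rot: [-3.138, -0.001, 1.625]
wrist_force: [0.2, 0.1, -0.3]
finger_gap: 0.0225
grip_force: 78.6
```

```bash
python3 - <<'E'
from mv import *
np.set_printoptions(precision=4,suppress=True)
for n in('scene','top'):
  c=shoot(n)
  for t in('pen','pen_tip','pen_tail','tray'):
    for d in spotter.spot_point(t,c)[:1]: print(t,round(d['p'],2),np.array(d['position']))
s=robot.observe();print(s['time'],s['tcp_pos'],s['eef_rot'])
go([.663,.0175,.02],1.62)
E
```

```text
pen 0.77 [ 0.6659 -0.0232  0.0517]
pen_tail 0.55 [0.6636 0.0501 0.0628]
tray 0.65 [ 0.6617 -0.024  -0.0006]
pen 0.49 [ 0.6674 -0.0262  0.0569]
tray 0.92 [ 0.6633 -0.027   0.    ]
30.65 [0.6624 0.0164 0.0594] [3.1401 0.0003 1.6242]
[0.006, 0.003, 0.197] [0.001, 0.0, 0.003]
```

Call:
{"api": "carry_out", "payload": {"increments": [[[0,0,0.05],[0,0,0],1],[[0,0,0.11],[0,0,0],1],[[0,0,0.16],[0,0,0],1],[[0,0,0.21],[0,0,0],1],[[0,0,0.21],[0,0,0],1]]}}

```text
time: 31.28
tcp_pos: [0.661, 0.0167, 0.0148]
eef_rot: [-3.139, -0.001, 1.624]
wrist_force: [-0.6, 0.5, 0.3]
finger_gap: 0.0222
grip_force: 78.6
```

Call:
{"api": "carry_out", "payload": {"increments": [[[0,0,0.007],[0,0,0],1],[[0,0,0.014],[0,0,0],1],[[0,0,0.021],[0,0,0],1],[[0,0,0.028],[0,0,0],1],[[0,0,0.028],[0,0,0],1]]}}

```text
time: 31.9
tcp_pos: [0.6619, 0.0166, 0.0106]
eef_rot: [-3.141, -0.0, 1.624]
wrist_force: [-0.1, 0.8, -0.7]
finger_gap: 0.0222
grip_force: 78.6
```

Call:
{"api": "carry_out", "payload": {"increments": [[[0,0,0.003],[0,0,0],1],[[0,0,0.006],[0,0,0],1],[[0,0,0.008],[0,0,0],1],[[0,0,0.01],[0,0,0],1],[[0,0,0.01],[0,0,0],1]]}}

```text
time: 32.52
tcp_pos: [0.6619, 0.0166, 0.0086]
eef_rot: [-3.142, 0.0, 1.624]
wrist_force: [0.4, 0.2, -0.2]
finger_gap: 0.0224
grip_force: 78.6
```

Call:
{"api": "carry_out", "payload": {"increments": [[[0,0,0.0015],[0,0,0],1],[[0,0,0.003],[0,0,0],1],[[0,0,0.005],[0,0,0],1],[[0,0,0.005],[0,0,0],1],[[0,0,0.005],[0,0,0],1]]}}

```text
time: 33.15
tcp_pos: [0.662, 0.0166, 0.0077]
eef_rot: [3.142, 0.0, 1.624]
wrist_force: [-0.4, -0.3, -1.3]
finger_gap: 0.0223
grip_force: 78.8
```

Call:
{"api": "carry_out", "payload": {"increments": [[[0,0,0.0015],[0,0,0],1],[[0,0,0.003],[0,0,0],1],[[0,0,0.004],[0,0,0],1],[[0,0,0.004],[0,0,0],1],[[0,0,0.004],[0,0,0],1]]}}

```text
time: 33.78
tcp_pos: [0.662, 0.0166, 0.0077]
eef_rot: [-3.141, 0.0, 1.625]
wrist_force: [-3.3, 0.3, 6.3]
finger_gap: 0.0223
grip_force: 79.5
```

Contact at 6 N. Now I'll release, lift straight up and back away.

Call:
{"api": "carry_out", "payload": {"increments": [[[0,0,-0.002],[0,0,0],1],[[0,0,-0.002],[0,0,0],0.2],[[0,0,-0.002],[0,0,0],-0.1],[[0,0,-0.002],[0,0,0],-0.1],[[0,0,-0.002],[0,0,0],-0.1]]}}

```text
time: 34.4
tcp_pos: [0.662, 0.0166, 0.0072]
eef_rot: [-3.142, 0.0, 1.624]
wrist_force: [0.3, 0.4, 1.5]
finger_gap: 0.0469
grip_force: 0.0
```

Call:
{"api": "carry_out", "payload": {"increments": [[[0,0,-0.06],[0,0,0],-0.1],[[0,0,-0.2],[0,0,0],-0.1],[[0,0,-0.4],[0,0,0],-0.1],[[0,0,-0.6],[0,0,0],-0.1],[[0,0,-0.8],[0,0,0],-0.1]]}}

```text
time: 35.02
tcp_pos: [0.6621, 0.0165, 0.1697]
eef_rot: [3.14, 0.0, 1.624]
wrist_force: [0.8, 0.2, -0.2]
finger_gap: 0.0469
grip_force: 0.0
```

Call:
{"api": "carry_out", "payload": {"increments": [[[0,-0.2,0],[0,0,0],-0.1],[[0,-0.45,0],[0,0,0],-0.1],[[0,-0.7,0],[0,0,0],-0.1],[[0,-0.9,0],[0,0,0],-0.1],[[0,-1,0],[0,0,0],-0.1]]}}

```text
time: 35.65
tcp_pos: [0.4607, 0.0059, 0.168]
eef_rot: [3.141, 0.0, 1.624]
wrist_force: [-0.8, -0.0, 0.6]
finger_gap: 0.0469
grip_force: 0.0
```

```bash
python3 - <<'E'
from mv import *
np.set_printoptions(precision=4,suppress=True)
ims=[]
for n in('scene','top'):
  c=shoot(n)
  for t in('pen','pen_tip','pen_tail','marker','tray'):
    for d in spotter.spot_point(t,c)[:1]: print(t,round(d['p'],2),np.array(d['position']))
  x,y=proj(c,[[.63,.05,0]])[0].astype(int)-[120,90]; x=max(x,0);y=max(y,0)
  ims.append(cv2.resize(c['image'][y:y+180,x:x+240],(400,300),interpolation=cv2.INTER_CUBIC))
cv2.imwrite('pics/g6.png',np.hstack(ims)); s=robot.observe(); print(s['time'],s['tcp_pos'],s['finger_gap'])
E
```

```text
pen 0.63 [ 0.6663 -0.0252  0.0048]
pen_tail 0.9 [0.6633 0.0511 0.0185]
marker 0.88 [0.5559 0.2483 0.0211]
tray 0.81 [ 0.6626 -0.0233 -0.0013]
pen 0.75 [ 0.6665 -0.0278  0.0065]
pen_tail 0.79 [0.6602 0.0518 0.0155]
marker 0.69 [0.558  0.251  0.0204]
tray 0.69 [ 0.6659 -0.0262 -0.0005]
36.25 [0.4625 0.0059 0.1672] 0.046970493634284564
```

View pics/g6.png

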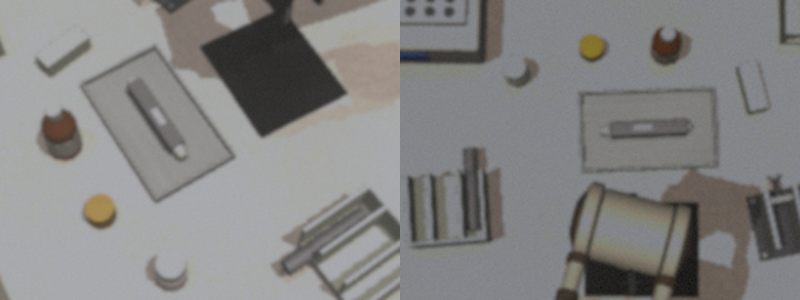

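The pen lies flat in the tray at (648,128) in the right view with its button in. The marker and the bystanders are where they were.

```bash
python3 -c "
from plant import robot
print(robot.close_job())"
```

```text
the job is handed in; nothing more can be done
None
```

The job is handed in: I laid the pen on the mat, regripped it by its rear half, pushed its button home against the steel stop (peak about 17 N), and set it down in the tray, finishing at about 36 s with the marker and other items where they were.

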